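# Release a clay head study and show it to the camera

### The job

Knock the brass release peg of the modelling stand fully down with the wooden mallet, not with the fingers, so that the bolt draws back off the clay head's plinth, and lay the mallet back down on the bench without dropping it. Then lift the little clay head out of the stand and hold it up to the camera: upright, its face turned squarely to the lens, the tip of its nose level with the lens and straight in front of it, 15 cm away. Finish while still holding it there, steady in the air; keep the head upright all along and leave the flask, the bowl and the brush where they are.

Things in the scene. Friction and masses are not known exactly. Their poses are not given: they have to be found in the camera images.
- bust: Small fired clay portrait head on a square plinth, grey-brown, one piece, about 0.35 kg, 120 mm tall. Origin: centre of the plinth's underside; z up, x out of the face, y to its left ear. Plinth 70 x 70 x 16 mm. Head from z = 46 to 120 mm, 49 mm wide, x from -38 (back) to 42 mm (nose). It sits loose in the stand's nest, its plinth held down by the bolt until the peg is driven.
- bust_ears (a point): Middle between the two ears, at (-4, 0, 84) mm in the head's frame, same axes. The ears are flat discs 24 mm in diameter, square to y, 54 mm apart outside to outside: the place to grip the head from above.
- bust_nose (a point): Tip of the nose of the clay head, at (42, 0, 78) mm in the head's frame.
- stand: Modelling stand, fixed: plywood board 150 (x) x 220 (y) x 18 mm, z up. Origin on the bench, 10 mm from the board's centre to -y. Nest around (0, -50) mm: 6 mm high lips, 2 mm clearance. Grey housing 46 mm square, top 60 mm above the bench, at (0, 85) mm, brass peg on it. Flat steel bolt from the housing reaches 9 mm over the plinth's +y edge, its top 42 mm above the bench; driving the peg draws it back.
- peg_top (a point): Centre of the top of the brass release peg (round button 24 mm in diameter), 88 mm above the bench when up, 74 mm when fully down.
- peg (a joint): How far the release peg has been driven down, in m: 0 up, 0.014 fully down (stop). It is sprung and stiff: about 6 N to start it, 8 N at the bottom; it then stays down. Fully down draws the bolt back by 21 mm.
- mallet: Wooden mallet, about 0.28 kg, standing on one striking face on the bench, handle level. Origin: centre of the head block, 40 mm above the bench; z up, handle to -x. Head 56 (x) x 50 (y) x 80 (z) mm, striking faces at z = +40 and -40 mm. Handle 20 mm wide, 24 mm tall, x from -28 to -152 mm, its axis at y = z = 0. Grip it from above at about x = -60 mm; centre of mass at about x = -15 mm.
- camera_lens (a point): Front centre of the lens of the black camera on its fixed column stand; x is the viewing direction (level, out of the lens), z up. Its height differs from time to time, 190 to 250 mm above the bench. Camera body 96 mm wide, 60 mm tall, from 28 mm behind this point; column 80 mm behind it, top 314 mm above the bench.
- camera_focus (a point): The point on the lens axis 150 mm in front of the lens, same axes as the lens: here the nose belongs.
- flask: Bystander: blue flask, 66 mm in diameter, 150 mm tall, loose; origin at the centre of its underside.
- bowl: Bystander: terracotta bowl, 90 mm in diameter, 45 mm tall, loose; origin at the centre of its underside.
- brush: Bystander: brush lying on the bench, loose, about 200 mm long; origin at its underside, x along it.
Not all that is in view belongs to the job. Of the things shaped like the bust, the grey one is meant.

How it is judged:
By the outcome, as a careful person would: the job done as asked, in the order asked, and still so for the second after the job is handed in, while the arm keeps its last pose, push and grip.
It also fails if it takes over 48 s, if anything falls off the work surface, if the arm or the gripper's body presses on something with over 40 N, if the wrist force passes 120 N, or if a joint passes its speed limit or range.

### The arm

A 6-joint arm with a two-finger parallel gripper is mounted at the origin on the work surface. World frame = base frame: x ahead of the robot, y to its left, z up, the work surface at z = 0. Lengths are in m, angles in rad, forces in N, time in s.
With the tool pointing down it reaches from about 0.35 to 0.85 m from the base axis. Payload 8.1 kg.
Tool frame: the origin (TCP) lies between the finger pads; the fingertips stand 14 mm ahead of it and the grasp point (between the pads) lies 5 mm behind it (robot.tip_reach is the z of the fingertips in the tool frame, in m); z points along the fingers, y is the line along which they close (so a half turn about z gives the same grasp; the last joint's range is limited). The gripper opens to 93 mm and grips with 3 to 60 N. Pads are 15 mm wide; open, the fingers measure 128 mm over their backs; the gripper's body (75 mm by 188 mm) begins 65 mm behind the grasp point.
Start: joints at [1.07, 0.13, 1.488, -0, 1.523, -0.085], TCP at [0.242, 0.549, 0.233] pointing down, gripper open.
Joint ranges: [-2.96, 2.96], [-0.89, 2.26], [0.02, 2.5], [-1.34, 4.48], [0, 2.73], [-2.66, 2.66]. Speed limits (rad/s): [2.39, 2.39, 2.79, 3.14, 3.14, 3.14].

### API

Orientations are given as a rotation vector (axis times angle).
In Python, from plant import robot gives the robot as it stands. The module is installed in compiled form; this text tells all that it offers.
- The arm moves only by the shell command python3 -m handwheel 'ROWS' [FORCE]. ROWS is JSON, a list of rows, each a list of 7 numbers: the closure, from -1 (fully open) to 1 (shut), then the shift along the tool's x, y, z each as a share of 100 cm, from -1 to 1, then the turn, a rotation vector about the tool's x, y, z each as a share of 180 degrees, from -1 to 1. In form: [[grip, tx, ty, tz, rx, ry, rz], ...]. A call has 1 to 20 rows; each row is the pose to reach, as a shift and turn from the pose commanded when the call began, along the tool's axes at that moment, turning the shorter way round; what a row does not reach only later rows make up. A row lasts 1/8 s, in which the tool goes at most 62.5 mm and 10.7 degrees, less where a joint would pass 70% of its speed; a pose out of reach is approached as far as the arm can. A call with a number of a shift or a turn outside -1 to 1 is refused whole. A call with a gripper value outside its range is refused whole. The fingers move at their own pace and stop on an object; FORCE is the grip in N (left out, the last holds). Time passes only in rows, so rows that repeat a pose let the fingers close. It gives the time, the measured TCP pose, the force, the opening and the grip force at its end, in the units of the state.
- robot.read_state(): the state, without advancing time (a new reading comes with each control period).
- robot.read_camera(name): name is "side" or "top"; returns a dict with "frame" (420x560x3 uint8, red, green, blue), "fx", "fy", "cx", "cy" (pixels), "k1" (the pictures are not rectified: a ray, as slopes to the right and down, at radius r is drawn at 1 + k1 r^2 times it, then the intrinsics apply), "rvec" (rotation vector, rad) and "tvec" (3), from world to camera coordinates, as OpenCV has them. Camera axes: x right, y down, z forward; pixel columns grow to the right and rows downward; lengths in m; the calibration is good to about 2 mm. A picture is of the moment at which its call begins. There is no depth.
- robot.close_job(): hands the job in; it is judged then, once.
Trained networks look in a picture, given as the dict that the camera call returned (one of the last four; its "shot" number tells which), for a name from the list of things; names that differ only in an ending like _2 or _b are one class to them, and where a whole thing is asked for, a point or a joint stands for the part that bears it (a point fixed in the world has none). Each returns a list of dicts, best first, with "conf" (0 to 1); they miss things now and then, are a little off and sometimes report something else, mostly with a low value. They report only what shows in the picture. A call takes as long as a camera call. They do not tell look-alikes from the thing itself.
- robot.regions_of(picture, name): "mask" (420x560 bool, what is visible of it) and "rect" ([left, top, right, bottom] in pixels, round what is visible of it).
The state is a dict: "t": time; "q": joint angles; "dq": joint speeds; "joint_torque": joint torques, N m; "tool_pos": TCP position; "orientation": TCP orientation; "force": force on the tool from outside, world axes, zero at the start; "wrist_torque": the same for the moment, N m; "opening": finger opening in m; "gripper_force": force on a finger pad.
Only numpy, scipy, OpenCV 4.12 (cv2) and the standard library are available. Lean on these libraries where they do the work, as an engineer would, in place of code of your own. Each camera call takes 0.05 s, during which the arm holds its last target. There are 200 camera calls.

## Working session

There is one attempt and no reset: what is moved stays moved. The work goes in short steps, Python scripts to look and compute and a shell command to move; the robot and the scene stay as the last step left them, time stands still between calls to the robot, and variables do not carry over. Pictures are saved under pics/ and viewed, at most 10 in all, crops included, and the job is handed in when it is done.

```bash
mkdir -p pics
cat > h.py <<'E'
import numpy as np, cv2, pickle
from plant import robot
from scipy.spatial.transform import Rotation as R
def proj(p,P):
    Rm=cv2.Rodrigues(np.array(p["rvec"],float))[0]
    c=np.atleast_2d(P)@Rm.T+np.array(p["tvec"]).ravel()
    s=c[:,:2]/c[:,2:]; s=s*(1+p["k1"]*(s**2).sum(1,keepdims=True))
    return s*[p["fx"],p["fy"]]+[p["cx"],p["cy"]]
def ray(p,uv):
    Rm=cv2.Rodrigues(np.array(p["rvec"],float))[0]; t=np.array(p["tvec"]).ravel()
    s0=(np.array(uv,float)-[p["cx"],p["cy"]])/[p["fx"],p["fy"]]; s=s0.copy()
    for _ in range(20): s=s0/(1+p["k1"]*(s@s))
    return -Rm.T@t, Rm.T@np.array([s[0],s[1],1])
def atz(p,uv,z):
    o,d=ray(p,uv); return o+d*(z-o[2])/d[2]
def tri(p1,u1,p2,u2):
    o1,d1=ray(p1,u1);o2,d2=ray(p2,u2)
    s=np.linalg.lstsq(np.c_[d1,-d2],o2-o1,rcond=None)[0]
    a=o1+d1*s[0];b=o2+d2*s[1]; return (a+b)/2,np.linalg.norm(a-b)
E
python3 - <<'E'
from h import *
np.set_printoptions(precision=3,suppress=True)
s=robot.read_state();print(s)
for n in("side","top"):
    p=robot.read_camera(n);pickle.dump(p,open(n+'.pkl','wb'))
    cv2.imwrite(f'pics/{n}0.png',cv2.resize(p["frame"][:,:,::-1],(800,600)))
    o,d=ray(p,(280,210));print(n,o,d/np.linalg.norm(d),p["fx"],p["k1"])
    for k in("bust","stand","mallet","camera_lens","peg","flask","bowl","brush"):
        for r in robot.regions_of(p,k)[:3]:
            m=r["mask"];ys,xs=np.nonzero(m);print(k,round(r["conf"],2),r["rect"],xs.mean().round(1),ys.mean().round(1),len(xs),p["frame"][m].mean(0).round())
            np.save(f'm_{n}_{k}_{int(r["rect"][0])}.npy',m)
E
```

```text
{'t': 0.0, 'q': array([ 1.07 ,  0.131,  1.489,  0.   ,  1.523, -0.085]), 'dq': array([ 0.001, -0.   , -0.001,  0.001, -0.   , -0.   ]), 'joint_torque': array([ -0.001, -55.981, -49.177,   0.077,   0.035,  -0.   ]), 'tool_pos': array([0.242, 0.548, 0.232]), 'orientation': array([-0.648, -3.073,  0.003]), 'force': array([-0.518,  0.562,  0.094]), 'wrist_torque': array([ 0.017, -0.041, -0.028]), 'gripper_force': 0.0, 'opening': 0.09294123040736534}
side [ 0.078 -0.565  0.722] [ 0.533  0.601 -0.596] 382.1824761012164 -0.024184688955137354
bust 0.91 [253.8, 228.0, 286.9, 273.9] 268.6 250.3 1117 [100.  87.  72.]
stand 0.71 [220.1, 210.1, 306.3, 290.5] 257.4 253.6 2407 [174. 151. 112.]
mallet 0.75 [158.7, 185.5, 210.4, 233.7] 189.6 206.9 986 [119.  87.  53.]
peg 0.41 [245.2, 213.8, 255.4, 222.2] 249.9 216.4 48 [154. 124.  56.]
flask 0.9 [238.7, 154.0, 254.1, 198.6] 246.4 180.7 804 [ 47.  71. 103.]
bowl 0.92 [290.7, 200.0, 318.6, 221.9] 305.4 211.0 534 [129.  72.  44.]
brush 0.58 [280.0, 334.9, 338.1, 419.0] 311.1 368.1 1469 [130. 119. 108.]
top [0.345 0.024 1.373] [ 0.211  0.004 -0.977] 504.1735605786369 -0.17304628257964189
bust 0.9 [323.5, 146.1, 359.7, 187.8] 341.7 166.1 858 [33. 96. 92.]
bust 0.76 [275.5, 233.5, 309.1, 267.9] 291.7 249.4 767 [86. 74. 62.]
stand 0.72 [222.5, 204.7, 319.2, 280.0] 267.2 242.3 3822 [146. 125.  95.]
mallet 0.62 [172.5, 172.8, 201.2, 201.2] 184.9 182.9 670 [34. 49. 69.]
mallet 0.58 [151.3, 224.1, 183.5, 300.5] 169.3 256.8 1000 [101.  74.  48.]
peg 0.61 [237.2, 226.6, 248.6, 232.7] 243.8 228.4 57 [144. 113.  54.]
flask 0.68 [169.7, 168.4, 201.3, 200.5] 184.8 183.2 684 [35. 49. 69.]
flask 0.29 [153.9, 227.4, 181.1, 297.5] 168.8 255.6 867 [100.  73.  47.]
bowl 0.83 [250.9, 153.5, 282.8, 187.5] 266.1 169.5 735 [98. 53. 35.]
brush 0.85 [378.6, 269.1, 400.8, 344.8] 391.2 299.5 898 [105.  96.  88.]
brush 0.24 [168.8, 169.2, 202.3, 200.2] 185.4 183.0 657 [33. 48. 68.]
```

Run:
```python
from h import *
p=pickle.load(open('top.pkl','rb'));f=p["frame"][110:360,130:463,::-1]
cv2.imwrite('pics/top_c.png',cv2.resize(f,(799,600),interpolation=cv2.INTER_CUBIC))
p=pickle.load(open('side.pkl','rb'));f=p["frame"][130:340,150:430,::-1]
cv2.imwrite('pics/side_c.png',cv2.resize(f,(800,600),interpolation=cv2.INTER_CUBIC))
```

```text
(no output)
```

View pics/top_c.png

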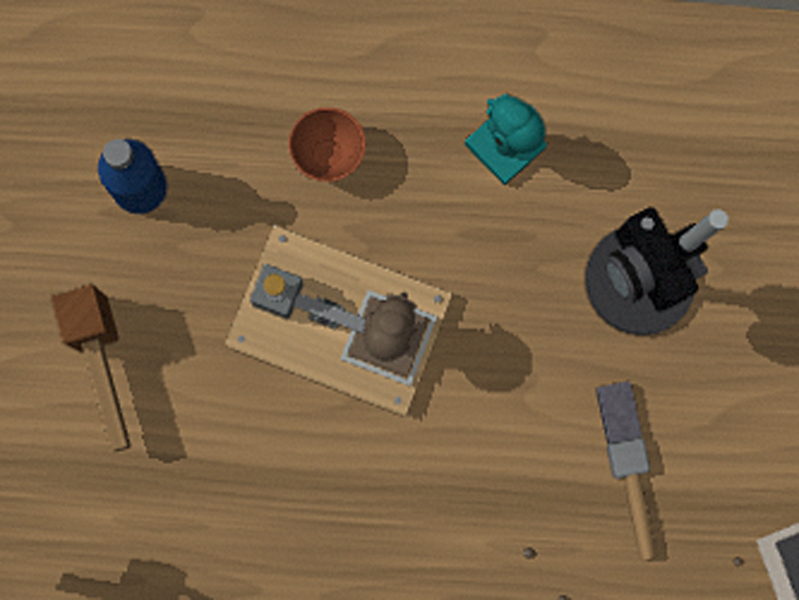

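View pics/side_c.png

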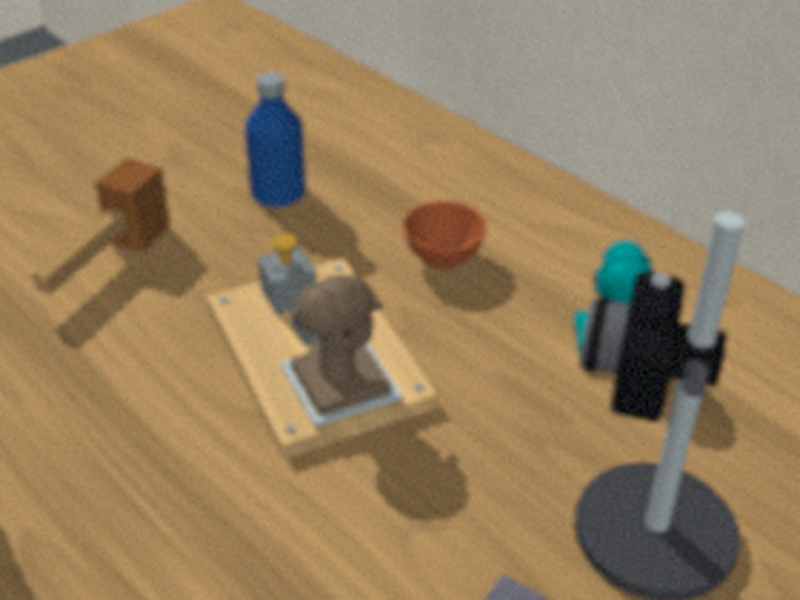

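View pics/side0.png

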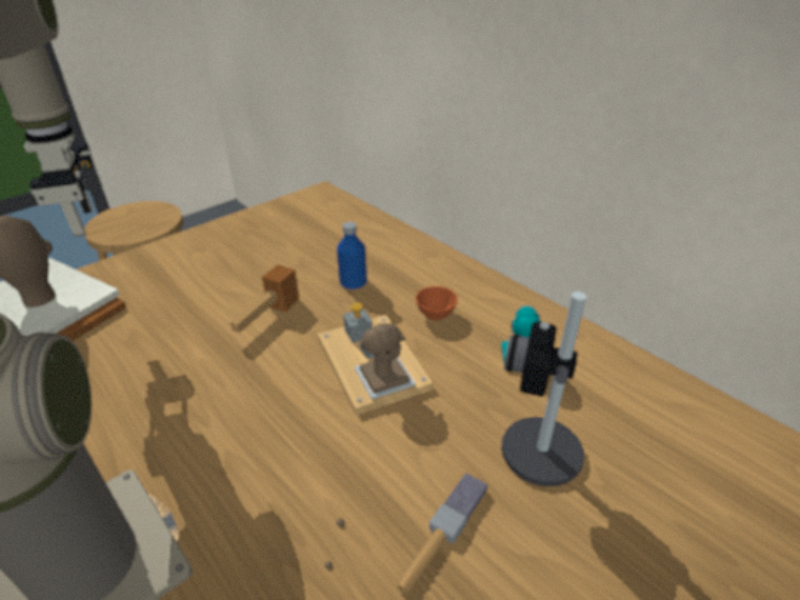

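The top crop shows the grey bust in the stand's nest at (388,335), its nose to the upper right, and the peg at (275,285). The mallet head is at (85,315) with the handle end at (127,448), and the camera lens is at (626,275). The teal head is a look-alike. The side crop agrees: peg at (287,241), lens at (595,335), column top at (730,220). Next I enlarge the camera and mallet for pose fits.

Run:
```python
from h import *
t=pickle.load(open('top.pkl','rb'))["frame"];s=pickle.load(open('side.pkl','rb'))["frame"]
def c(f,u,v,w=80,h=60):return cv2.resize(f[v:v+h,u:u+w,::-1],(400,300),interpolation=cv2.INTER_CUBIC)
im=np.vstack([np.hstack([c(t,365,190),c(s,345,200)]),np.hstack([c(t,140,222,112,84),c(s,155,175)])])
cv2.imwrite('pics/tile.png',im)
```

```text
(no output)
```

View pics/tile.png

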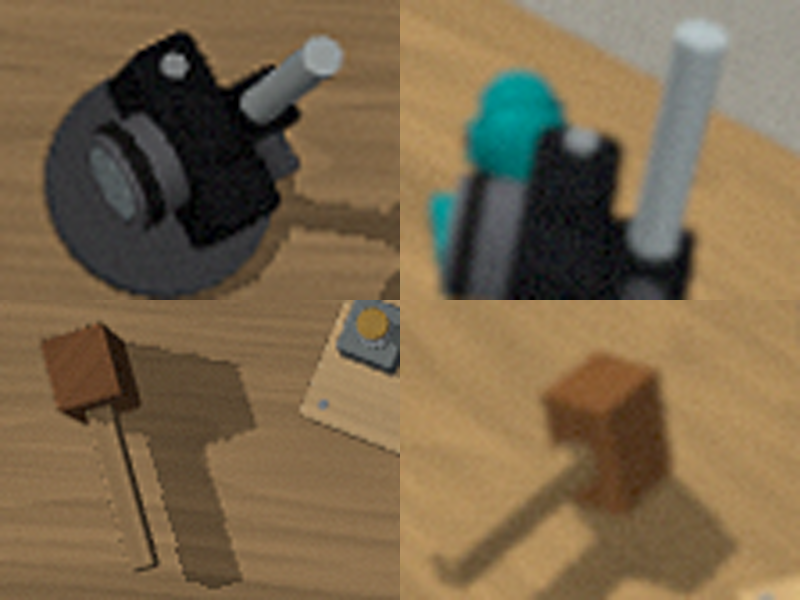

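Top left shows the lens glass at (115,182) and column top at (322,57), top right the column top at (703,33). The lower tiles show the mallet head's top corners and the handle end. Now I fit the poses.

```bash
cat > fit.py <<'E'
from h import *
from scipy.optimize import least_squares
np.set_printoptions(precision=4,suppress=True)
T=pickle.load(open('top.pkl','rb'));S=pickle.load(open('side.pkl','rb'))
tc=lambda u,v:(130+u/2.4,110+v/2.4); sc=lambda u,v:(150+u/2.857,130+v/2.857)
t1=lambda u,v:(365+u/5,190+v/5); s1=lambda u,v:(345+(u-400)/5,200+v/5)
t2=lambda u,v:(140+u/3.571,222+(v-300)/3.571); s2=lambda u,v:(155+(u-400)/5,175+(v-300)/5)
def fit(L,x0,name,free=False):
    def res(x):
        Rz=R.from_euler('z',x[2]).as_matrix();o=np.array([x[0],x[1],x[3] if free else 0])
        return np.concatenate([(proj(c,Rz@(np.array(P)*[1,1,1])/1000+o*([1,1,0] if len(P)==3 and fz else [1,1,1]))[0]-uv) for P,fz,c,uv in L])
    r=least_squares(res,x0,loss='soft_l1');print(name,r.x,'yaw deg',np.degrees(r.x[2]));print((res(r.x).reshape(-1,2)).round(1).tolist());return r.x
A=lambda P,c,uv,fz=False:(P,fz,c,uv)
st=fit([A((75,120,18),T,tc(277,227)),A((75,-100,18),T,tc(451,292)),A((-75,-100,18),T,tc(407,405)),A((-75,120,18),T,tc(227,346)),A((0,85,88),T,tc(275,285)),
 A((75,120,18),S,sc(343,262)),A((-75,120,18),S,sc(207,297)),A((-75,-100,18),S,sc(287,447)),A((75,-100,18),S,sc(437,398)),A((0,85,88),S,sc(287,241))],[.55,.05,-.4],'stand')
ma=fit([A(P,T,t2(*u)) for P,u in [((28,25,80),(42,342)),((28,-25,80),(100,325)),((-28,-25,80),(118,395)),((-28,25,80),(58,412)),((-152,0,40),(147,570))]]+
 [A(P,S,s2(*u)) for P,u in [((-28,25,80),(545,393)),((28,25,80),(600,352)),((28,-25,80),(660,372)),((-28,-25,80),(605,412)),((-152,0,40),(445,570))]],[.55,.25,0],'mallet')
# camera: point frame at lens; z absolute for column top
cam=fit([A((0,0,0),T,t1(115,182)),A((-80,0,314),T,t1(322,57),True),A((0,0,0),S,sc(593,334)),A((-80,0,314),S,s1(703,33),True)],[.55,-.2,2.5,.22],'cam',True)
f=cam[:2]+.15*np.array([np.cos(cam[2]),np.sin(cam[2])]);print('focus',f)
for c in (T,S): print(proj(c,np.array([[-.0,0,0]])+np.r_[cam[:2],cam[3]]), [proj(c,R.from_euler('z',cam[2]).apply([-.028,y,z])+np.r_[cam[:2],cam[3]]).round(1).tolist() for y in(-.048,.048) for z in(.03,-.03)])
Rs=R.from_euler('z',st[2]);o=np.r_[st[:2],0]
for n,P in(('peg',(0,85,88)),('nest',(0,-50,18)),('ears',(-4,-50,102)),('nose',(42,-50,96)),('bowltop',(0,0,0))):
    w=Rs.apply(np.array(P)/1000)+o;print(n,w,proj(T,w),proj(S,w))
mw=R.from_euler('z',ma[2]).apply([-.06,0,.04])+np.r_[ma[:2],0];print('mallet grip',mw,'r',np.hypot(*mw[:2]))
for k,f_ in(('flask','m_top_flask_169.npy'),('bowl','m_top_bowl_250.npy'),('brush','m_top_brush_378.npy')):
    ys,xs=np.nonzero(np.load(f_));print(k,atz(T,(xs.mean(),ys.mean()),{'flask':.08,'bowl':.03,'brush':.01}[k]))
s=robot.read_state();print(R.from_rotvec(s['orientation']).as_matrix())
E
python3 fit.py
```

```text
stand [ 0.5431  0.0341 -0.3032] yaw deg -17.36952531525809
[[-0.4, -1.3], [1.9, -0.1], [1.0, 4.2], [-0.0, -0.5], [0.7, -0.4], [-0.2, -1.5], [-0.8, -0.1], [-1.4, 0.1], [0.8, -1.1], [-1.2, 0.0]]
mallet [0.5238 0.3283 0.3628] yaw deg 20.78673958910146
[[-0.3, -0.7], [1.5, -1.4], [1.9, -0.8], [0.5, -0.1], [-0.1, -0.5], [-2.1, 0.0], [-1.6, -0.8], [-0.5, -0.8], [-0.8, 0.5], [-0.9, 0.7]]
cam [ 0.5754 -0.2319  2.1076  0.1968] yaw deg 120.75600770120873
[[-0.3, 0.2], [0.9, -0.8], [-3.2, -0.2], [0.4, 0.4]]
focus [ 0.4987 -0.103 ]
[[387.7356 226.5551]] [[[390.7, 201.1]], [[385.3, 206.7]], [[410.7, 236.9]], [[404.3, 240.8]]]
[[354.374  246.6594]] [[[373.1, 223.6]], [[369.1, 245.3]], [[367.2, 254.1]], [[363.1, 276.3]]]
peg [0.5685 0.1152 0.088 ] [[245.2451 228.3148]] [[249.2133 214.4029]]
nest [ 0.5282 -0.0136  0.018 ] [[293.0586 250.478 ]] [[269.2188 264.332 ]]
ears [ 0.5244 -0.0124  0.102 ] [[293.6675 247.5695]] [[266.9101 240.3792]]
nose [ 0.5683 -0.0262  0.096 ] [[299.8912 231.3319]] [[283.8592 237.0979]]
bowltop [0.5431 0.0341 0.    ] [[275.8177 244.871 ]] [[262.1383 257.258 ]]
mallet grip [0.4677 0.307  0.04  ] r 0.5594425188063448
flask [0.6813 0.2867 0.08  ]
bowl [0.7475 0.0743 0.03  ]
brush [ 0.4116 -0.2873  0.01  ]
[[-0.9148  0.4039  0.0001]
 [ 0.4039  0.9148  0.0001]
 [-0.      0.0001 -1.    ]]
```

```bash
cat >> h.py <<'E'
def go(pos,ydir_deg):
    """print shift/turn shares to bring TCP to pos, tool down, tool y at ydir (mod 180)"""
    s=robot.read_state();M=R.from_rotvec(s['orientation']).as_matrix()
    a=np.radians(ydir_deg);y=np.array([np.cos(a),np.sin(a),0])
    if y@M[:,1]<0:y=-y
    z=np.array([0,0,-1.]);G=np.c_[np.cross(y,z),y,z]
    print('shift',(M.T@(np.array(pos)-s['tool_pos'])).round(4),'turn',(R.from_matrix(M.T@G).as_rotvec()/np.pi).round(4),'at',s['tool_pos'].round(4),'F',s['force'].round(1),'t',s['t'],'open',round(s['opening'],4))
E
python3 -c "
from h import *
go([.4733,.3091,.13],110.8)"; python3 -m handwheel '[[-1,-0.05,-0.02,0.015,0,0,-0.04],[-1,-0.11,-0.045,0.035,0,0,-0.09],[-1,-0.17,-0.07,0.055,0,0,-0.14],[-1,-0.22,-0.09,0.075,0,0,-0.19],[-1,-0.27,-0.11,0.09,0,0,-0.23],[-1,-0.3,-0.122,0.1,0,0,-0.248],[-1,-0.308,-0.125,0.102,0,0,-0.248],[-1,-0.308,-0.125,0.102,0,0,-0.248]]'
python3 - <<'E'
from h import *
go([.4733,.3091,.035],110.8)
im=[]
for n,(u,v) in(("top",(130,200)),("side",(130,150))):
    p=robot.read_camera(n);f=p["frame"].copy()
    for P in((.4733,.3091,.052),(.5238,.3283,.08)):
        q=proj(p,np.array(P))[0];f[int(round(q[1])),int(round(q[0]))]=(255,0,255)
    im.append(cv2.resize(f[v:v+112,u:u+80,::-1],(400,560),interpolation=cv2.INTER_NEAREST))
cv2.imwrite('pics/m1.png',np.hstack(im))
E
```

```text
shift [-0.3081 -0.1261  0.1027] turn [ 0.      0.     -0.2479] at [0.2423 0.5489 0.2327] F [-0.6  0.1  0.3] t 0.9 open 0.0931
t: 1.9
tool_pos: [0.4735, 0.3103, 0.1308]
orientation: [0.565, -3.09, -0.001]
force: [-0.0, 0.8, 0.5]
opening: 0.0931
gripper_force: 0.0
shift [ 0.0006 -0.0011  0.0958] turn [ 0.0001 -0.     -0.0005] at [0.4735 0.3103 0.1308] F [-0.   0.8  0.5] t 1.9 open 0.0931
```

View pics/m1.png

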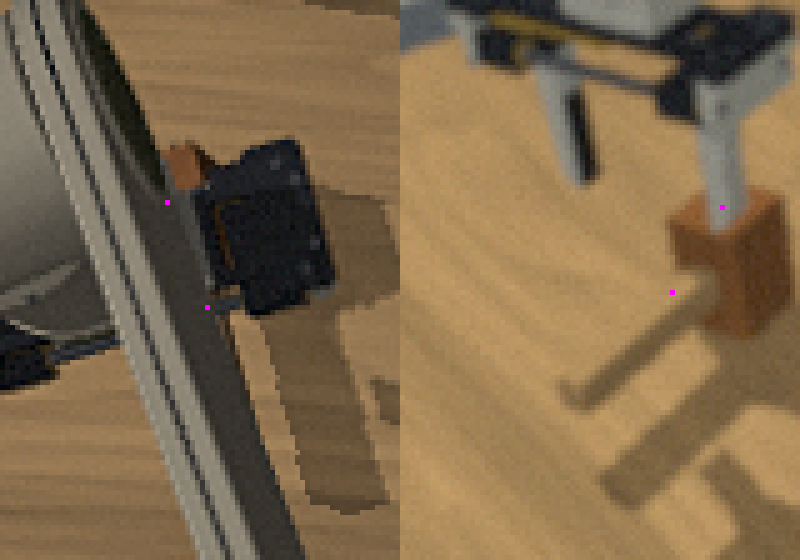

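The hover is right. In the side view the projected grip point (672,292) lies on the handle and the head centre (722,207) lies on the top face. I descend, grip and lift a little.

```bash
python3 -m handwheel '[[-1,0,-0.003,0.03,0,0,0],[-1,0,-0.003,0.06,0,0,0],[-1,0,-0.003,0.085,0,0,0],[-1,0,-0.003,0.095,0,0,0],[-1,0,-0.003,0.095,0,0,0],[1,0,-0.003,0.095,0,0,0],[1,0,-0.003,0.095,0,0,0],[1,0,-0.003,0.095,0,0,0],[1,0,-0.003,0.095,0,0,0],[1,0,-0.003,0.095,0,0,0],[1,0,-0.003,0.095,0,0,0],[1,0,-0.003,0.095,0,0,0]]' 55; python3 -m handwheel '[[1,0,0,-0.01,0,0,0],[1,0,0,-0.03,0,0,0],[1,0,0,-0.06,0,0,0],[1,0,0,-0.09,0,0,0],[1,0,0,-0.12,0,0,0],[1,0,0,-0.13,0,0,0],[1,0,0,-0.13,0,0,0],[1,0,0,-0.13,0,0,0]]'
python3 - <<'E'
from h import *
s=robot.read_state();print(s['wrist_torque'])
d=np.array([np.cos(np.radians(20.8)),np.sin(np.radians(20.8))])
g=np.array([.5685,.1152])-.042*d
go([*g,.155],110.8)
E
```

```text
t: 3.5
tool_pos: [0.4746, 0.3073, 0.0356]
orientation: [0.567, -3.09, 0.0]
force: [-0.8, 1.2, 0.5]
opening: 0.0275
gripper_force: 0.3
t: 4.5
tool_pos: [0.4738, 0.3069, 0.1641]
orientation: [0.567, -3.088, 0.001]
force: [-0.4, -0.2, -3.9]
opening: 0.0195
gripper_force: 54.5
[ 0.03071619  0.1480945  -0.04110983]
shift [ 0.0216 -0.2128  0.0092] turn [-0.0001 -0.0007  0.0001] at [0.4738 0.3069 0.1641] F [-0.4 -0.2 -3.9] t 4.5 open 0.0195
```

```bash
python3 -m handwheel '[[1,0.001,-0.015,0,0,0,0],[1,0.004,-0.04,0,0,0,0],[1,0.008,-0.08,0,0,0,0],[1,0.012,-0.12,0,0,0,0],[1,0.016,-0.16,0,0,0,0],[1,0.02,-0.195,0,0,0,0],[1,0.0216,-0.21,0,0,0,0],[1,0.0216,-0.213,0,0,0,0],[1,0.0216,-0.213,0,0,0,0],[1,0.0216,-0.213,0,0,0,0]]'
python3 - <<'E'
from h import *
d=np.array([np.cos(np.radians(20.8)),np.sin(np.radians(20.8))])
g=np.array([.5685,.1152])-.042*d
go([*g,.155],110.8)
im=[]
for n,(u,v) in(("top",(200,180)),("side",(205,150))):
    p=robot.read_camera(n);pickle.dump(p,open(n+'2.pkl','wb'));f=p["frame"]
    im.append(cv2.resize(f[v:v+112,u:u+80,::-1],(400,560),interpolation=cv2.INTER_CUBIC))
cv2.imwrite('pics/m2.png',np.hstack(im))
E
```

```text
t: 5.75
tool_pos: [0.5299, 0.1015, 0.1656]
orientation: [0.569, -3.089, -0.0]
force: [0.1, -0.2, -2.8]
opening: 0.0197
gripper_force: 54.5
shift [ 0.0011 -0.0009  0.0106] turn [ 0.0001 -0.      0.0005] at [0.5299 0.1015 0.1656] F [ 0.1 -0.2 -2.8] t 5.75 open 0.0197
```

View pics/m2.png

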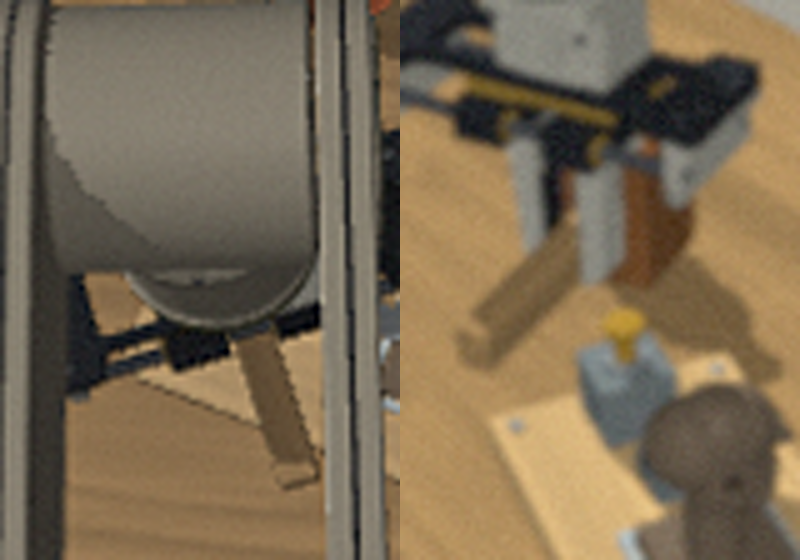

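Run:
```python
from h import *
from scipy.optimize import least_squares
p=pickle.load(open('side2.pkl','rb'));t=pickle.load(open('top2.pkl','rb'))
s=robot.read_state()
obs=[(p,(-28,-25,-40),(254,207)),(p,(28,-25,-40),(263.3,195.5)),(p,(-152,0,0),(218.5,219)),(t,(-152,0,0),(200+295/5,180+475/5))]
def res(x,w=0):
    # x: dx along handle, dy, dz of mallet origin rel nominal, yaw offset, pitch
    Q=R.from_euler('ZY',[np.radians(20.8)+x[3],x[4]])
    o=s['tool_pos']+R.from_euler('z',np.radians(20.8)).apply([x[0],x[1],x[2]])
    return np.concatenate([proj(c,Q.apply(np.array(P)/1000)+o)[0]-u for c,P,u in obs]+[(x-[.054,0,.005,0,0])/[.004,.002,.004,.02,.05]])
r=least_squares(res,[.054,0,.005,0,0]);print(r.x.round(4),r.fun[:8].round(1),res(np.array([.054,0,.005,0,0]))[:8].round(1))
print(proj(p,np.array([.5685,.1152,.088])))
```

```text
[ 0.0576  0.0007  0.0035  0.0099 -0.0157] [ 0.1 -0.3  0.9  0.1 -0.5 -0.2  0.4  0.8] [-0.7  0.1  0.4  0.7 -1.9 -0.8  0.5  2.2]
[[249.22269854 214.40603422]]
```

The mallet is held square and level in the side view, with its head straight over the peg (brass top at (625,325)). Now I drive the peg.

```bash
python3 -m handwheel '[[1,0,0,0.015,0,0,0],[1,0,0,0.03,0,0,0],[1,0,0,0.038,0,0,0],[1,0,0,0.044,0,0,0],[1,0,0,0.049,0,0,0],[1,0,0,0.053,0,0,0],[1,0,0,0.055,0,0,0],[1,0,0,0.055,0,0,0]]'; python3 -c "
from h import *
s=robot.read_state();print(s['force'],s['wrist_torque'])"; python3 -m handwheel '[[1,0,0,0.002,0,0,0],[1,0,0,0.002,0,0,0]]';  python3 -m handwheel '[[1,0,0,0.002,0,0,0],[1,0,0,0.002,0,0,0]]'; python3 -c "
from h import *
s=robot.read_state();print(s['force'],s['wrist_torque'])"
```

```text
t: 6.85
tool_pos: [0.5306, 0.1008, 0.1141]
orientation: [-0.568, 3.089, 0.0]
force: [-19.0, -2.0, 28.2]
opening: 0.0196
gripper_force: 54.9
[-19.00656721  -1.9530446   28.20900911] [0.07892689 2.98002428 0.25006232]
t: 7.1
tool_pos: [0.5308, 0.1008, 0.1133]
orientation: [-0.568, 3.088, 0.0]
force: [-24.2, -2.6, 36.9]
opening: 0.0199
gripper_force: 55.0
t: 7.35
tool_pos: [0.5312, 0.101, 0.1115]
orientation: [-0.568, 3.087, 0.0]
force: [-22.0, -2.4, 36.5]
opening: 0.0197
gripper_force: 55.0
[-22.03871738  -2.36862161  36.48507208] [0.11123939 3.61661971 0.33456884]
```

Vertical force went well past 8 N, so the peg should be on its stop. I back off and look.

```bash
python3 -m handwheel '[[1,0,0,-0.01,0,0,0],[1,0,0,-0.03,0,0,0],[1,0,0,-0.05,0,0,0],[1,0,0,-0.06,0,0,0],[1,0,0,-0.06,0,0,0],[1,0,0,-0.06,0,0,0]]'
python3 - <<'E'
from h import *
print(robot.read_state()['force'])
p=robot.read_camera("side");pickle.dump(p,open('side3.pkl','wb'))
q=pickle.load(open('side2.pkl','rb'))
im=[cv2.resize(f["frame"][150:262,205:285,::-1],(400,560),interpolation=cv2.INTER_CUBIC) for f in(q,p)]
cv2.imwrite('pics/m3.png',np.hstack(im))
E
```

```text
t: 8.1
tool_pos: [0.5296, 0.1005, 0.1655]
orientation: [0.567, -3.088, -0.0]
force: [-0.1, 0.4, -3.8]
opening: 0.0193
gripper_force: 55.0
[-0.0521723   0.35623723 -3.829075  ]
```

View pics/m3.png

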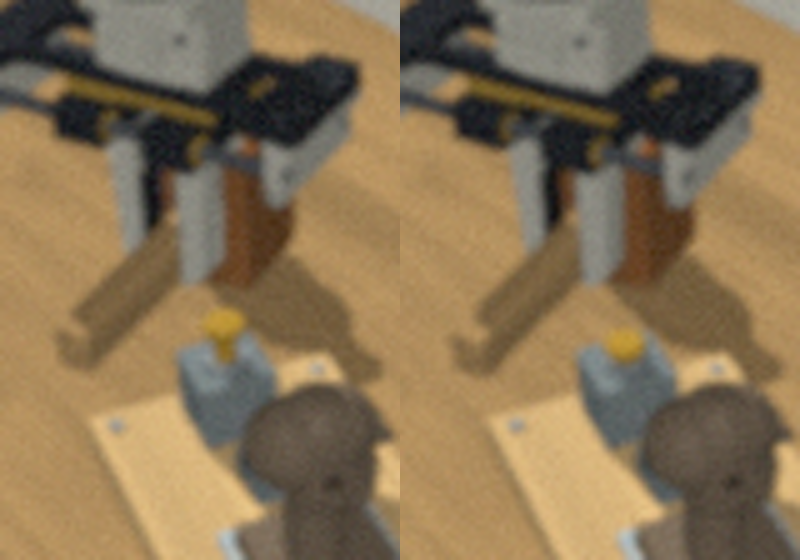

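The peg button dropped from (225,323) to (225,345), or 4.4 px, which matches the full 14 mm. Next I carry the mallet back to its free place and lower it.

```bash
python3 -c "
from h import *
go([.4738,.307,.05],110.8)
p=pickle.load(open('side3.pkl','rb'));print(proj(p,[[.5685,.1152,.088],[.5685,.1152,.074]]))"; python3 -m handwheel '[[1,0,0.015,0,0,0,0],[1,-0.004,0.045,0,0,0,0],[1,-0.008,0.09,0,0,0,0],[1,-0.012,0.135,0,0,0,0],[1,-0.016,0.175,0,0,0,0],[1,-0.02,0.205,0.01,0,0,0],[1,-0.02,0.213,0.03,0,0,0],[1,-0.02,0.213,0.06,0,0,0],[1,-0.02,0.213,0.09,0,0,0],[1,-0.02,0.213,0.11,0,0,0],[1,-0.02,0.213,0.118,0,0,0],[1,-0.02,0.213,0.118,0,0,0]]'; python3 -c "
from h import *
go([.4738,.307,.037],110.8)"
```

```text
shift [-0.0215  0.2128  0.1154] turn [ 0.0002 -0.0005  0.0001] at [0.5295 0.1005 0.1654] F [ 0.5  0.  -4. ] t 8.15 open 0.0198
[[249.22269854 214.40603422]
 [249.50469593 218.43622868]]
t: 9.65
tool_pos: [0.4731, 0.3066, 0.0484]
orientation: [0.567, -3.089, 0.0]
force: [-1.0, -0.3, -2.6]
opening: 0.0195
gripper_force: 55.0
shift [-0.0008  0.0002  0.0114] turn [-0.     -0.0002  0.    ] at [0.4731 0.3066 0.0484] F [-1.  -0.3 -2.6] t 9.65 open 0.0195
```

```bash
python3 -m handwheel '[[1,0,0,0.002,0,0,0],[1,0,0,0.004,0,0,0],[1,0,0,0.006,0,0,0],[1,0,0,0.006,0,0,0]]'|grep -E "force|pos"; python3 -m handwheel '[[1,0,0,0.002,0,0,0],[1,0,0,0.002,0,0,0]]'|grep -E "force|pos";python3 -m handwheel '[[1,0,0,0.002,0,0,0],[1,0,0,0.002,0,0,0]]'|grep -E "force|pos"
```

```text
tool_pos: [0.4731, 0.3067, 0.0426]
force: [-0.2, -0.1, -3.5]
gripper_force: 55.0
tool_pos: [0.473, 0.3067, 0.0404]
force: [-0.7, -0.5, -3.2]
gripper_force: 55.0
tool_pos: [0.4733, 0.3068, 0.0388]
force: [0.0, -0.2, -2.3]
gripper_force: 55.0
```

```bash
python3 -m handwheel '[[1,0,0,0.0015,0,0,0],[1,0,0,0.0015,0,0,0]]'|grep -E "force|pos"; python3 -m handwheel '[[1,0,0,0.0015,0,0,0],[1,0,0,0.0015,0,0,0]]'|grep -E "force|pos"
```

```text
tool_pos: [0.4733, 0.3069, 0.0386]
force: [-6.8, -2.7, 10.8]
gripper_force: 55.0
tool_pos: [0.4733, 0.3069, 0.0385]
force: [-13.7, -7.0, 24.1]
gripper_force: 55.0
```

Contact with the bench, so I ease off, release and rise.

```bash
python3 -m handwheel '[[1,0,0,-0.0015,0,0,0],[-1,0,0,-0.0015,0,0,0],[-1,0,0,-0.0015,0,0,0],[-1,0,0,-0.0015,0,0,0],[-1,0,0,-0.0015,0,0,0],[-1,0,0,-0.0015,0,0,0],[-1,0,0,-0.03,0,0,0],[-1,0,0,-0.08,0,0,0],[-1,0,0,-0.14,0,0,0],[-1,0,0,-0.155,0,0,0],[-1,0,0,-0.155,0,0,0]]'; python3 -c "
from h import *
go([.5244,-.0124,.195],72.6)"
```

```text
t: 12.52
tool_pos: [0.4739, 0.3072, 0.1919]
orientation: [-0.567, 3.087, 0.001]
force: [0.4, 0.3, 0.5]
opening: 0.0928
gripper_force: 0.0
shift [ 0.0664 -0.3166 -0.0034] turn [0.0004 0.0008 0.2123] at [0.4739 0.3072 0.1919] F [0.4 0.3 0.5] t 12.525 open 0.0928
```

Run:
```python
from h import *
t=robot.read_camera("top");s=robot.read_camera("side")
pickle.dump(t,open('top4.pkl','wb'));pickle.dump(s,open('side4.pkl','wb'))
for n,p in(("top",t),("side",s)):
    for r in robot.regions_of(p,"mallet")[:2]: print(n,r["conf"],r["rect"])
def c(p,u,v,pts=(),w=80,h=60):
    im=cv2.resize(p["frame"][v:v+h,u:u+w,::-1],(400,300),interpolation=cv2.INTER_CUBIC)
    for P in pts:
        q=(proj(p,np.array(P))[0]-[u,v]+.5)*5; cv2.circle(im,tuple(int(x) for x in q),2,(255,0,255),-1)
    return im
Rs=R.from_euler('z',-.3032);o=np.array([.5431,.0341,.018]);B=[Rs.apply(np.array(P)/1000+[0,-.05,0])+o for P in((-4,27,84),(-4,-27,84),(42,0,78),(35,35,16),(35,-35,16),(-35,35,16),(-35,-35,16))]
Rc=R.from_euler('z',2.1076);o=np.array([.5754,-.2319,.1968]);C=[Rc.apply(np.array(P)/1000)+o for P in((0,0,0),(-28,48,30),(-28,-48,30),(-28,48,-30),(-28,-48,-30))]
im=np.vstack([np.hstack([c(t,255,215,B),c(s,225,218,B)]),np.hstack([c(t,365,190,C),c(s,330,220,C)])])
cv2.imwrite('pics/b1.png',im)
```

```text
top 0.76 [160.9, 228.5, 186.8, 298.5]
side 0.64 [163.9, 186.2, 209.6, 234.7]
```

View pics/b1.png

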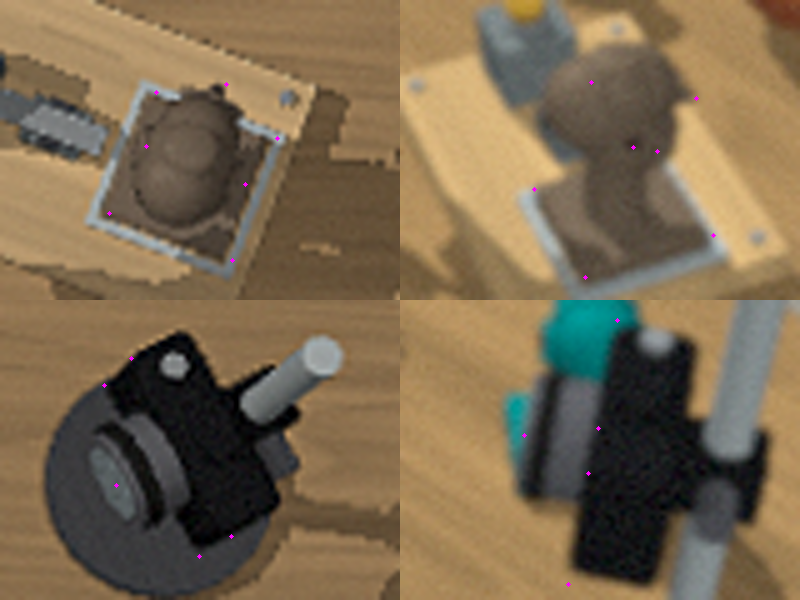

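The bolt's end, at (105,135) in the top-left tile, is now clear of the nest. The plinth edges match my pose (yaw −17.4°), the mallet stands where it was, and the camera fit is about 1 px off. I refit the camera and go above the head.

```bash
python3 - <<'E'
import re
src=open('fit.py').read()
i=src.index('cam=fit');j=src.index('\n',i)
src=src[:i]+"""cam=fit([A((0,0,0),T,t1(115,182)),A((-80,0,314),T,t1(322,57),True),A((0,0,0),S,(355.6,247.4)),A((-80,0,314),S,s1(703,33),True),A((-28,0,0),S,(369.2,250.4)),A((-28,48,-30),T,(386.4,207)),A((-28,-48,-30),T,(404.8,240))][:] ,[.55,-.2,2.1,.2],'cam',True)"""+src[j:src.index('for c in (T,S)')]
exec(src)
E
python3 -m handwheel '[[-1,0.005,-0.03,0,0,0,0.02],[-1,0.015,-0.08,0,0,0,0.06],[-1,0.027,-0.135,0,0,0,0.1],[-1,0.04,-0.19,0,0,0,0.14],[-1,0.052,-0.245,0,0,0,0.18],[-1,0.062,-0.29,0,0,0,0.21],[-1,0.0655,-0.312,0,0,0,0.2123],[-1,0.0658,-0.315,0,0,0,0.2123],[-1,0.0658,-0.315,0,0,0,0.2123]]'; python3 -c "
from h import *
go([.5244,-.011,.097],72.6)"
```

```text
stand [ 0.5431  0.0341 -0.3032] yaw deg -17.36952531525809
[[-0.4, -1.3], [1.9, -0.1], [1.0, 4.2], [-0.0, -0.5], [0.7, -0.4], [-0.2, -1.5], [-0.8, -0.1], [-1.4, 0.1], [0.8, -1.1], [-1.2, 0.0]]
mallet [0.5238 0.3283 0.3628] yaw deg 20.78673958910146
[[-0.3, -0.7], [1.5, -1.4], [1.9, -0.8], [0.5, -0.1], [-0.1, -0.5], [-2.1, 0.0], [-1.6, -0.8], [-0.5, -0.8], [-0.8, 0.5], [-0.9, 0.7]]
cam [ 0.5777 -0.2315  2.063   0.1935] yaw deg 118.20345087153476
[[-0.7, -0.5], [1.4, -0.4], [-0.9, -0.1], [0.7, 0.9], [-0.8, -0.0], [16.9, 33.9], [-18.9, -33.9]]
focus [ 0.5068 -0.0993]
t: 13.85
tool_pos: [0.523, -0.0104, 0.1896]
orientation: [-0.475, -3.104, -0.001]
force: [0.3, 0.6, -0.4]
opening: 0.0929
gripper_force: 0.0
shift [-0.0017 -0.0001  0.0926] turn [ 0.     -0.0006  0.0001] at [ 0.523  -0.0104  0.1896] F [ 0.3  0.6 -0.4] t 13.85 open 0.0929
```

```bash
python3 - <<'E'
src=open('fit.py').read()
i=src.index('cam=fit');j=src.index('\n',i)
src=src[:i]+"""cam=fit([A((0,0,0),T,t1(115,182)),A((-80,0,314),T,t1(322,57),True),A((0,0,0),S,(355.6,247.4)),A((-80,0,314),S,s1(703,33),True),A((-28,0,0),S,(369.2,250.4)),A((-28,-48,-30),T,(386.4,207)),A((-28,48,-30),T,(404.8,240))][:] ,[.55,-.2,2.1,.2],'cam',True)"""+src[j:src.index('for c in (T,S)')]
exec(src)
E
python3 -m handwheel '[[-1,-0.0015,0,0.03,0,0,0],[-1,-0.0015,0,0.06,0,0,0],[-1,-0.0015,0,0.08,0,0,0],[-1,-0.0015,0,0.0925,0,0,0],[-1,-0.0015,0,0.0925,0,0,0],[1,-0.0015,0,0.0925,0,0,0],[1,-0.0015,0,0.0925,0,0,0],[1,-0.0015,0,0.0925,0,0,0],[1,-0.0015,0,0.0925,0,0,0],[1,-0.0015,0,0.0925,0,0,0],[1,-0.0015,0,0.0925,0,0,0],[1,-0.0015,0,0.0925,0,0,0],[1,-0.0015,0,0.0925,0,0,0],[1,-0.0015,0,0.0925,0,0,0]]' 35
```

```text
stand [ 0.5431  0.0341 -0.3032] yaw deg -17.36952531525809
[[-0.4, -1.3], [1.9, -0.1], [1.0, 4.2], [-0.0, -0.5], [0.7, -0.4], [-0.2, -1.5], [-0.8, -0.1], [-1.4, 0.1], [0.8, -1.1], [-1.2, 0.0]]
mallet [0.5238 0.3283 0.3628] yaw deg 20.78673958910146
[[-0.3, -0.7], [1.5, -1.4], [1.9, -0.8], [0.5, -0.1], [-0.1, -0.5], [-2.1, 0.0], [-1.6, -0.8], [-0.5, -0.8], [-0.8, 0.5], [-0.9, 0.7]]
cam [ 0.5758 -0.233   2.1087  0.1955] yaw deg 120.82098271084465
[[0.1, 0.1], [1.3, -0.9], [-0.8, -0.1], [1.0, 0.5], [-0.5, -0.4], [-0.8, -0.3], [-0.2, 0.7]]
focus [ 0.4989 -0.1042]
t: 15.6
tool_pos: [0.5255, -0.0112, 0.0986]
orientation: [0.475, 3.105, 0.001]
force: [1.4, 4.8, 5.1]
opening: 0.0539
gripper_force: 35.0
```

The grip on the ears is good: the opening is 53.9 mm, the ear span. I lift straight up, gently.

```bash
python3 -m handwheel '[[1,0,0,-0.003,0,0,0],[1,0,0,-0.008,0,0,0],[1,0,0,-0.016,0,0,0],[1,0,0,-0.028,0,0,0],[1,0,0,-0.045,0,0,0],[1,0,0,-0.065,0,0,0],[1,0,0,-0.085,0,0,0],[1,0,0,-0.097,0,0,0],[1,0,0,-0.1,0,0,0],[1,0,0,-0.1,0,0,0]]'; python3 -c "
from h import *
go([.4759,-.0655,.198],30.8);print(robot.read_state()['q'])"
```

```text
t: 16.85
tool_pos: [0.5249, -0.0115, 0.1979]
orientation: [-0.475, -3.105, 0.0]
force: [-1.0, 0.4, -3.9]
opening: 0.0538
gripper_force: 35.0
shift [ 0.0306 -0.0662 -0.0001] turn [-1.000e-04 -1.000e-04  2.322e-01] at [ 0.5249 -0.0115  0.1979] F [-1.   0.4 -3.9] t 16.85 open 0.0538
[-1.19555018e-01 -5.39598359e-02  1.74089327e+00 -2.85556175e-05
  1.45495329e+00 -1.38672851e+00]
```

```bash
python3 -m handwheel '[[1,0.002,-0.005,0,0,0,0.015],[1,0.006,-0.014,0,0,0,0.045],[1,0.011,-0.024,0,0,0,0.085],[1,0.016,-0.035,0,0,0,0.125],[1,0.021,-0.046,0,0,0,0.165],[1,0.026,-0.057,0,0,0,0.2],[1,0.029,-0.063,0,0,0,0.222],[1,0.0305,-0.066,0,0,0,0.232],[1,0.0306,-0.0662,0,0,0,0.2322],[1,0.0306,-0.0662,0,0,0,0.2322],[1,0.0306,-0.0662,0,0,0,0.2322]]'
python3 - <<'E'
from h import *
go([.4759,-.0655,.198],30.8)
t=robot.read_camera("top");s=robot.read_camera("side")
pickle.dump(t,open('top5.pkl','wb'));pickle.dump(s,open('side5.pkl','wb'))
st=robot.read_state()
f=R.from_euler('z',np.radians(-59.2))
o=st['tool_pos']+f.apply([.045-.042,0,0]);o[2]-=.0026+.078
B=[f.apply(np.array(P)/1000)+o for P in((42,0,78),(35,35,16),(35,-35,16),(-35,35,16),(-35,-35,16),(35,35,0),(35,-35,0),(-35,35,0),(-35,-35,0))]
L=[np.array([.5758,-.233,.1955]),np.array([.4989,-.1042,.1955])]
def c(p,u,v,pts,w,h,k=5):
    im=cv2.resize(p["frame"][v:v+h,u:u+w,::-1],(w*k,h*k),interpolation=cv2.INTER_CUBIC)
    for P in pts:
        q=(proj(p,np.array(P))[0]-[u,v]+.5)*k; cv2.circle(im,tuple(int(x) for x in q),1,(255,0,255),-1)
    return im
print(proj(t,np.array(B)).round(),proj(s,np.array(B)).round())
cv2.imwrite('pics/f1.png',np.hstack([c(t,290,190,B+L,80,120),c(s,285,200,B+L,80,120)]))
E
```

```text
t: 18.23
tool_pos: [0.4762, -0.0654, 0.1981]
orientation: [-1.55, -2.732, 0.0]
force: [-0.1, -0.1, -1.9]
opening: 0.054
gripper_force: 35.0
shift [ 0.     -0.0003  0.0001] turn [-0.     -0.      0.0003] at [ 0.4762 -0.0654  0.1981] F [-0.1 -0.1 -1.9] t 18.225 open 0.054
[[333. 255.]
 [321. 247.]
 [335. 272.]
 [296. 260.]
 [310. 285.]
 [321. 248.]
 [334. 273.]
 [296. 261.]
 [309. 285.]] [[284. 233.]
 [286. 244.]
 [277. 265.]
 [257. 238.]
 [247. 258.]
 [286. 249.]
 [277. 270.]
 [258. 243.]
 [247. 263.]]
```

View pics/f1.png

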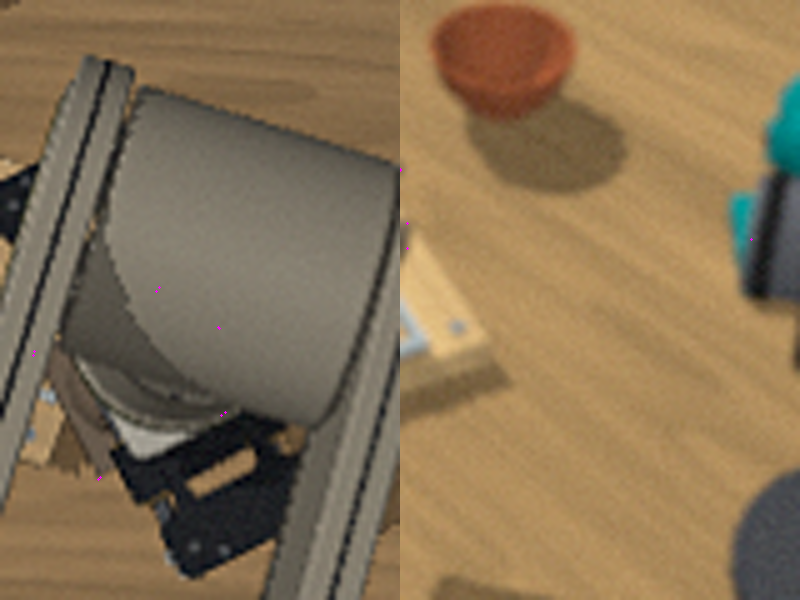

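The arm hides the head from above, but the one visible plinth corner, at (103,475), is within 1 px of my prediction (98,478). The side crop missed the head at its left edge, so I recut it from the same picture.

Run:
```python
from h import *
s=pickle.load(open('side5.pkl','rb'))
f=R.from_euler('z',np.radians(-59.2))
o=np.array([.4762,-.0654,.1981])+f.apply([.003,0,0]);o[2]-=.0806
B=[f.apply(np.array(P)/1000)+o for P in((42,0,78),(35,35,16),(35,-35,16),(-35,-35,16),(35,-35,0),(-35,-35,0),(0,0,120))]+[np.array([.5758,-.233,.1955])]
u,v,k=230,190,6
im=cv2.resize(s["frame"][v:v+100,u:u+133,::-1],(798,600),interpolation=cv2.INTER_CUBIC)
for P in B:
    q=(proj(s,P)[0]-[u,v]+.5)*k; print(q.round()); cv2.circle(im,tuple(int(x) for x in q),2,(255,0,255),-1)
cv2.imwrite('pics/f2.png',im)
```

```text
[330. 264.]
[339. 328.]
[283. 451.]
[103. 412.]
[284. 482.]
[105. 443.]
[215. 149.]
[752. 347.]
```

View pics/f2.png

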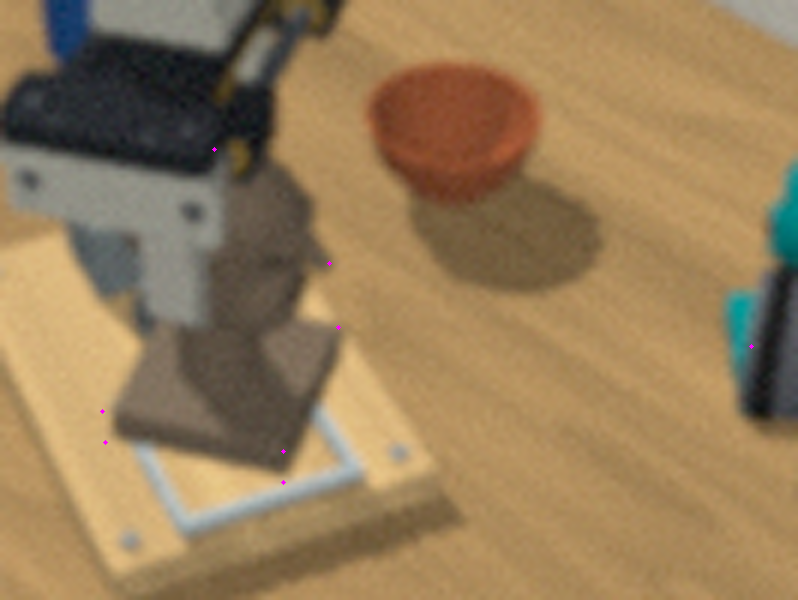

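The side view shows the head upright, nose tip at (327,265) against predicted (330,264). The near plinth corners sit about 1.5 px inside my prediction. I check the tilt by fitting lines to the mask's edges, which rounded corners don't upset.

Run:
```python
from h import *
np.set_printoptions(precision=2,suppress=True)
s=robot.read_camera("side")
r=max(robot.regions_of(s,"bust"),key=lambda r:(r["conf"] if 240<r["rect"][0]<300 else 0));m=r["mask"];print(r["conf"],r["rect"])
yaw=np.radians(-59.2);o0=np.array([.4762,-.0654,.1981-.0026+.006])+R.from_euler('z',yaw).apply([-.001,0,0]) # ears
from scipy.optimize import least_squares
cols=np.arange(253,275);bot=np.array([np.nonzero(m[:,c])[0].max()+.5 for c in cols])
rows=np.arange(248,266);rt=np.array([np.nonzero(m[q])[0].max()+.5 for q in rows])
print(bot,rt)
k1=np.polyfit(cols,bot,1);k2=np.polyfit(rows,rt,1)
def pr(P,x):
    Q=R.from_euler('ZYX',[yaw+x[0],x[1],x[2]]);return proj(s,Q.apply((np.array(P)-[-4,0,84])/1000)+o0+R.from_euler('z',yaw).apply(x[3:]))
def lin(x):
    a,b=pr([(-35,-35,0),(35,-35,0)],x);c,d=pr([(35,-35,0),(35,35,0)],x)
    f=lambda a,b,i,t:a[1-i]+(b[1-i]-a[1-i])*(t-a[i])/(b[i]-a[i])
    return np.array([f(a,b,0,254),f(a,b,0,274),f(c,d,1,250),f(c,d,1,264)])
obs=np.r_[np.polyval(k1,[254,274]),np.polyval(k2,[250,264])]
print('edges obs',obs,'pred',lin(np.zeros(6)))
nose=np.array([230+327/6-.5,190+265/6-.5])
def res(x):return np.r_[lin(x)-obs,pr((42,0,78),x)[0]-nose,x/[.015,.06,.015,.003,.002,.003]]
q=least_squares(res,np.zeros(6));print('yaw,pitch,roll deg',np.degrees(q.x[:3]),'shift mm',q.x[3:]*1000,'res',q.fun[:6])
Q=R.from_euler('ZYX',[yaw+q.x[0],q.x[1],q.x[2]]);print('nose',(Q.apply([.046,0,-.006])+o0+R.from_euler('z',yaw).apply(q.x[3:])).round(4))
```

```text
0.67 [250.9, 222.5, 286.4, 266.9]
[262.5 262.5 262.5 262.5 263.5 263.5 263.5 264.5 264.5 264.5 265.5 265.5
 265.5 266.5 266.5 266.5 267.5 267.5 267.5 267.5 267.5 267.5] [285.5 285.5 285.5 284.5 284.5 284.5 283.5 283.5 283.5 282.5 282.5 282.5
 281.5 280.5 280.5 279.5 279.5 278.5]
edges obs [262.49 268.25 285.33 279.59] pred [264.86 269.29 285.62 279.43]
yaw,pitch,roll deg [-0.2   0.34  0.37] shift mm [0.17 0.96 1.42] res [ 1.44  0.24 -0.01 -0.51  0.67 -0.83]
nose [ 0.5 -0.1  0.2]
```

Tilt and yaw are within 0.4° and the nose is within about 1–2 mm of the focus, so I hand in.

```bash
python3 -m handwheel '[[1,0,0,0,0,0,0],[1,0,0,0,0,0,0],[1,0,0,0,0,0,0]]'; python3 -c "
from plant import robot
print(robot.close_job())"
```

```text
t: 18.8
tool_pos: [0.476, -0.0655, 0.1982]
orientation: [-1.552, -2.732, 0.0]
force: [-0.6, 0.0, -2.9]
opening: 0.054
gripper_force: 35.0
the job is handed in; nothing more can be done
None
```

I handed the job in at 18.8 s: the mallet drove the peg down and was set back on the bench, and the clay head is held at the camera's focus point, upright to within about 0.4° with its nose about 1–2 mm off by my measurements; the judge's verdict was not shown.

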